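# Find the flanged hub in the sample canisters and set it under the microscope

### The job

One of the three lidded sample canisters holds the flanged hub, the part with a tall round spigot on a round flange. Open the canisters one at a time, closing each again before you open another, until you find the hub, and stand it upright on its flange in the middle of the microscope's stage, under the lens, without dropping it or bumping the microscope's head. Finish with all three canisters closed with their own lids, the spacer and the nut still inside theirs, and the caliper, bottle and loupe left where they lie.

Things in the scene. Friction and masses are not known exactly. Their poses are not given: they have to be found in the camera images.
- tub_1_mouth (a point): canister 1: mouth centre, on the axis, level with the rim, z up. One of three identical round loose aluminium canisters (0.55 kg) standing on the bench at shuffled places: 97 mm across, floor 4 mm thick; the lid's skirt stands on a shoulder 16 mm above the bench; inside it a neck, 84 mm outside and 78 mm inside, rises to the rim 30 mm above the bench
- lid_1_knob (a point): lid of canister 1: centre of its black knob, an upright cylinder 25 mm across, 24 mm tall. Aluminium cap, about 0.12 kg, 97 mm across, 52 mm tall, open below, 3 mm loose on the neck; this point is 12 mm above its flat top, 64 mm above its skirt's lower edge, 80 mm above the bench when closed. Lifts straight off (60 mm bares a hub) and can stand on its skirt on the bench
- tub_2_mouth (a point): canister 2: mouth centre, level with the rim, z up; the canister is identical to canister 1
- lid_2_knob (a point): lid of canister 2: centre of its knob; the lid is identical to that of canister 1
- tub_3_mouth (a point): canister 3: mouth centre, level with the rim, z up; the canister is identical to canister 1
- lid_3_knob (a point): lid of canister 3: centre of its knob; the lid is identical to that of canister 1
- hub_mid (a point): the flanged hub, the part wanted, steel, 0.1 to 0.25 kg: a round flange 50 mm across, 9 mm thick, with a plain round spigot 28 mm across and 46 mm tall on its middle; 55 mm tall in all. It stands on its flange on the floor of a closed canister, up to 9 mm off centre, its top 29 mm above the rim. Point: on its axis, half-way up (27.5 mm), z up along the spigot
- hub: the same hub; origin at the centre of its flange's underside, z up along the spigot
- spacer_mid (a point): a plain flat steel ring, 48 mm across, 26 mm hole, 13 mm high, lying in another canister below the rim; point at its centre
- nut_mid (a point): a steel hexagon nut, about 40 mm across, 17 mm high, lying in the third canister below the rim; point at its centre
- stage (a point): centre of the top face of the microscope's round aluminium stage, a flat disc 90 mm across, 38 mm above the bench, with a thin dark circle 55 mm across and a centre dot. z up; x points away from the robot, within 0.25 rad of straight ahead. The microscope is fixed to the bench; its base plate, 200 by 200 mm, 16 mm high, is centred 20 mm from here along +x
- lens (a point): centre of the underside of the head's ring light, straight above the stage centre, 225 mm above the bench
- head: the microscope head, black: ring light 66 mm across, 17 mm high, then a tube 40 to 52 mm across up to 400 mm above the bench; origin as lens. It bars a gripper pointing straight down at the stage; a tool leaning back toward the robot by about 40 degrees fits. Its arm, 310 to 360 mm up, comes from a post 27 mm across, 436 mm high, 90 mm along +x and 75 mm along -y from the stage centre
- caliper: bystander: digital caliper lying flat on the bench on the robot's side of the canisters, 195 mm long, 62 mm over its jaws (which lie near its -x end and reach to -y), 13 mm high; origin at its underside near the middle of its length, x along its beam
- cleaner: bystander: white bottle with black cap standing on the bench, 42 mm across, 95 mm high; origin at the centre of its underside
- loupe: bystander: black eye loupe standing on the bench, 38 mm across, 32 mm high; origin at the centre of its underside
Mind the look-alikes: they are no part of the job. Leave any blue or pink look-alike of the part that bears lid_2_knob alone.

How it is judged (in metres and radians):
On the way, in this order (a step that is already met when the one before it is completed fails the run):
1. the canister that holds the hub is opened: its lid lifted clear (distance between lid_2_knob and tub_2_mouth above 0.08 m), for 0.1 s.
2. the hub is lifted out of its canister (z of hub_mid in the frame of tub_2_mouth above 0.035 m), for 0.1 s.
3. the hub stands upright in the middle of the stage (within 10 mm), let go and at rest (horizontal distance between hub_mid and stage below 0.01 m and z of hub_mid in the frame of stage between 0.0245 and 0.0305 m and angle between hub_mid's own z axis and vertical below 0.08 rad and contact force between the fingers and hub below 0.1 N and linear speed of hub below 0.02 m/s), for 0.2 s.
At the end, for the whole second after the job is handed in: The hub stands upright on its flange on the stage, within 10 mm of its centre, let go and at rest; all three canisters stand upright with their own lids fully down (within 3 mm in height, 6 mm sideways); the spacer and the nut are still inside theirs (all of step 3 and horizontal distance between lid_1_knob and tub_1_mouth below 0.006 m and z of lid_1_knob in the frame of tub_1_mouth between 0.047 and 0.053 m and angle between each of tub_1_mouth, tub_2_mouth, tub_3_mouth's own z axis and vertical below 0.08 rad and horizontal distance between lid_2_knob and tub_2_mouth below 0.006 m and z of lid_2_knob in the frame of tub_2_mouth between 0.047 and 0.053 m and horizontal distance between lid_3_knob and tub_3_mouth below 0.006 m and z of lid_3_knob in the frame of tub_3_mouth between 0.047 and 0.053 m and horizontal distance between spacer_mid and tub_1_mouth below 0.036 m and z of spacer_mid in the frame of tub_1_mouth below 0 m and horizontal distance between nut_mid and tub_3_mouth below 0.036 m and z of nut_mid in the frame of tub_3_mouth below 0 m); the robot touches nothing.
It fails at once if two canisters are open at once (two lids lifted more than about 12 mm or off) ((distance between lid_1_knob and tub_1_mouth above 0.062 m and distance between lid_2_knob and tub_2_mouth above 0.062 m) or (distance between lid_1_knob and tub_1_mouth above 0.062 m and distance between lid_3_knob and tub_3_mouth above 0.062 m) or (distance between lid_2_knob and tub_2_mouth above 0.062 m and distance between lid_3_knob and tub_3_mouth above 0.062 m)).
It fails at once if the microscope's head is bumped (more than 3 N) (contact force between head and anything else above 3 N).
It fails at once if the hub is dropped (falls free faster than 0.4 m/s, a fall of some 8 mm) (contact force between the fingers and hub below 0.05 N and linear speed of hub above 0.4 m/s).
It fails at once if the caliper, the bottle or the loupe is shifted more than 20 mm (distance of any of caliper, cleaner, loupe from where it was at the start of the episode above 0.02 m).
It also fails if it takes over 72 s, if anything falls off the work surface, if the arm or the gripper's body presses on something with over 40 N, if the wrist force passes 120 N, or if a joint passes its speed limit or range.

### The arm

A 6-joint arm with a two-finger parallel gripper is mounted at the origin on the work surface. World frame = base frame: x ahead of the robot, y to its left, z up, the work surface at z = 0. Lengths are in mm, angles in rad, forces in N, time in s.
With the tool pointing down it reaches from about 300 to 775 mm from the base axis. Payload 14.6 kg.
Tool frame: the origin (TCP) lies between the finger pads; the fingertips stand 25 mm ahead of it and the grasp point (between the pads) lies 6 mm ahead of it; z points along the fingers, y is the line along which they close (so a half turn about z gives the same grasp; the last joint's range is limited). The gripper opens to 94 mm and grips with 3 to 60 N. Pads are 16 mm wide; open, the fingers measure 119 mm over their backs; the gripper's body (75 mm by 177 mm) begins 78 mm behind the grasp point.
Start: joints at [1.273, 0.3, 1.521, -0, 1.321, -0.067], TCP at [125.814, 535.407, 230.446] pointing down, gripper open.
Joint ranges: [-3.03, 3.03], [-0.79, 2.21], [0.23, 2.52], [-1.04, 4.18], [0, 3.07], [-2.55, 2.55]. Speed limits (rad/s): [2.22, 2.22, 2.57, 3.14, 3.14, 3.14].

### API

Orientations are given as [roll, pitch, yaw] about the fixed x, y, z axes, in that order (R = Rz(yaw) Ry(pitch) Rx(roll)).
In Python, from cell import manip gives the robot as it stands. The module is installed in compiled form; this text tells all that it offers.
- The arm moves only by the tool step_arm, never from a script. Its argument "series" is one flat list of numbers, 5 for each row, row after row: the shift along the world's x, y, z in mm, then the turn about the world's z in rad, then the closure, from 0 (fully open) to 1 (shut). In form: [dx, dy, dz, spin, jaw, dx, dy, dz, spin, jaw, ...]. A call has 1 to 20 rows; each row shifts and turns the commanded pose from where the row before left it; what a row does not reach is not made up. A row lasts 1/8 s, in which the tool goes at most 62.5 mm and 10.7 degrees, less where a joint would pass 70% of its speed; a pose out of reach is approached as far as the arm can. A call is refused whole if a number of a shift passes 62.5 or a number of a turn 0.188, either way. A call with a gripper value outside its range is refused whole. The fingers move at their own pace and stop on an object; "squeeze" is the grip in N (left out, the last holds). Time passes only in rows, so rows that do not move let the fingers close. It gives the time, the measured TCP pose, the force, the opening and the grip force at its end, in the units of the state.
- manip.read_state(): the state, without advancing time (a new reading comes with each control period).
- manip.camera(name): name is "scene" or "top" or "wrist"; returns (picture, depth): 420x560x3 uint8, blue, green, red; 420x560 float32, mm along the optical axis (not along the pixel's ray), 0 where there is no reading.
- manip.camera_info(name): a dict with "fovy" (degrees; the focal length in pixels is half the picture's height over the tangent of half this angle, whatever the lens; pixels are square), "cx", "cy" (the principal point, pixels), "eye" and "orientation" of the camera in the world. Camera axes: x right, y down, z forward; pixel columns grow to the right and rows downward; lengths in mm; the calibration is good to about 2 mm. A picture is of the moment at which its call begins: read the wrist's pose just before it. camera_info takes no time and is no camera call; for the wrist camera it gives the pose at the moment of the call.
- manip.sign_off(): hands the job in; it is judged then, once.
The state is a dict: "clock": time; "joints": joint angles; "qd": joint speeds; "effort": joint torques, N m; "eef_pos": TCP position; "eef_rot": TCP orientation; "wrist_force": force on the tool from outside, world axes, zero at the start; "moment": the same for the moment, N m; "finger_gap": finger opening in mm; "finger_force": force on a finger pad.
Only numpy, scipy, OpenCV 4.12 (cv2) and the standard library are available. Lean on these libraries where they do the work, as an engineer would, in place of code of your own. Each camera call takes 0.05 s, during which the arm holds its last target. There are 200 camera calls.

## Working session

There is one attempt and no reset: what is moved stays moved. The work goes in short steps, Python scripts to look and compute and a tool call to move; the robot and the scene stay as the last step left them, time stands still between calls to the robot, and variables do not carry over. Pictures are saved under pics/ and viewed, at most 10 in all, crops included, and the job is handed in when it is done.

Besides the shell and the picture viewer there is one more tool, called after "Emit:" by a JSON object that holds its "op" and its "data", one argument or row to a line. step_arm: Moves the arm, as the interface text tells. Its arguments: {"type":"object","properties":{"series":{"type":"array"},"squeeze":{"type":"number"}},"required":["series"]}

```bash
mkdir -p pics; cat > h.py <<'E'
import numpy as np, cv2
from cell import manip
from scipy.spatial.transform import Rotation as R
def K(n,i=None):
    i=i or manip.camera_info(n); f=210/np.tan(np.radians(i['fovy'])/2); return i,f
def rot(o):
    o=np.array(o,float)
    return o if o.shape==(3,3) else R.from_euler('xyz',o).as_matrix()
def cloud(n):
    i,f=K(n); p,d=manip.camera(n)
    v,u=np.mgrid[0:420,0:560]
    c=np.dstack([(u-i['cx'])/f*d,(v-i['cy'])/f*d,d])
    w=c@rot(i['orientation']).T+np.array(i['eye']); w[d==0]=np.nan
    return p,w
E
python3 - <<'E'
from h import *
print(manip.read_state())
for n in ('scene','top','wrist'): print(n,manip.camera_info(n))
ps=[]
for n in ('scene','top'):
    p,w=cloud(n); np.savez('c_'+n,p=p,w=w); cv2.imwrite(f'pics/{n}0.png',p)
E
```

```text
{'clock': 0.0, 'joints': array([ 1.27340057e+00,  3.00458484e-01,  1.52155460e+00, -2.37449593e-05,
        1.32070029e+00, -6.66257589e-02]), 'qd': array([-0.00042045, -0.00038557, -0.00062322,  0.00019612,  0.00055074,
       -0.00049898]), 'effort': array([ 2.07966979e-03, -5.31811595e+01, -3.52735627e+01,  7.08703394e-02,
        2.43830297e-02, -8.64256549e-05]), 'eef_pos': array([125.75622418, 535.19964494, 229.90443592]), 'eef_rot': array([-3.14047289e+00, -5.16651157e-05,  2.91082852e+00]), 'wrist_force': array([-0.12655065,  0.93903196,  0.20271398]), 'moment': array([ 0.00640704,  0.02078335, -0.00845673]), 'finger_force': 0.0, 'finger_gap': 93.62421744940303}
scene {'fovy': 43.56796032265562, 'cx': 278.53866359691193, 'cy': 200.26992680171588, 'eye': array([1195.20410755, -397.95393766,  914.02023116]), 'orientation': array([-2.3942065 , -0.00807422,  1.0055685 ])}
top {'fovy': 55.09439963540995, 'cx': 279.21433638032306, 'cy': 210.11789203848414, 'eye': array([544.28144861,  -8.63310412, 938.43932924]), 'orientation': array([-3.04232231, -0.00853921, -1.59236053])}
wrist {'fovy': 71.11035074617647, 'cx': 279.07924447207716, 'cy': 212.2615208607479, 'eye': array([ 41.63062388, 554.18766336, 383.12135561]), 'orientation': array([2.84965028e+00, 1.29233213e-03, 1.34158547e+00])}
```

View pics/scene0.png

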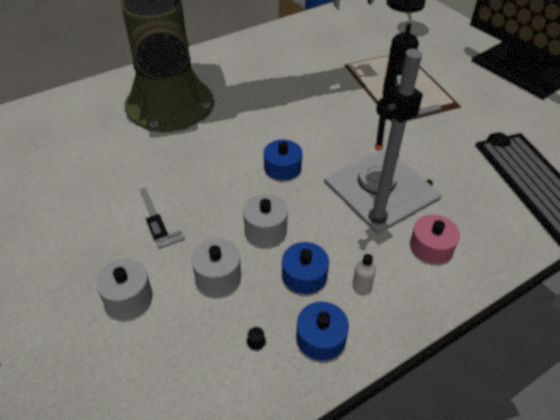

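View pics/top0.png

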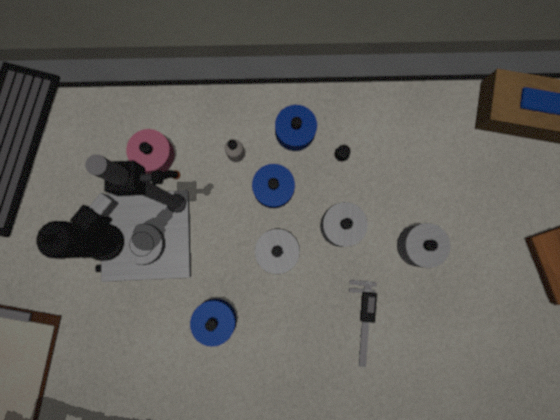

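```bash
python3 - <<'E'
from h import *
D=np.load('c_top.npz');p,w=D['p'],D['w']
for n,(u,v) in dict(kA=(430,244),kB=(346,223),kC=(277,250),blue1=(273,184),blue2=(296,124),blue3=(211,324),pink=(146,148),bottle=(233,146),loupe=(342,152),stage=(146,237),base=(180,265),base2=(110,272),basec=(188,277),pl1=(104,279),bench=(300,320),head=(100,240)).items():
    q=np.nanmedian(w[v-2:v+3,u-2:u+3].reshape(-1,3),0); print(n,np.round(q))
# silver lids: top plane z 60..76 circle fit
for n,c in dict(A=(427,245),B=(345,225),C=(277,250)).items():
    m=np.zeros(p.shape[:2],bool); m[c[1]-32:c[1]+33,c[0]-32:c[0]+33]=1
    P=w[m]; 
    t=P[(P[:,2]>60)&(P[:,2]<75)]; k=P[(P[:,2]>84)&(P[:,2]<98)]
    (a,b),r=cv2.minEnclosingCircle(t[:,:2].astype(np.float32)); (c1,d1),r2=cv2.minEnclosingCircle(k[:,:2].astype(np.float32))
    print(n,np.round([a,b,r,np.median(t[:,2]),c1,d1,r2,np.median(k[:,2])],1))
D=np.load('c_scene.npz');p,w=D['p'],D['w']
print('scene stage',w[178,376], w[182,345])
D=np.load('c_top.npz');p,w=D['p'],D['w']
P=w[(w[...,2]>32)&(w[...,2]<45)]; P=P[(P[:,1]>150)]
print(len(P),P.min(0),P.max(0)); 
s=P[:,:2].astype(np.float32); print(cv2.minEnclosingCircle(s))
P=w[(w[...,2]>10)&(w[...,2]<24)]; P=P[P[:,1]>100];print(np.percentile(P,[1,99],axis=0), cv2.minAreaRect(P[:,:2].astype(np.float32)))
cv2.imwrite('pics/crop0.png',cv2.resize(p[120:300,20:300],None,fx=2.8,fy=2.8,interpolation=cv2.INTER_CUBIC))
E
```

```text
kA [ 550. -334.   91.]
kB [ 598. -158.   91.]
kC [545. -11.  91.]
blue1 [687.  -6.  74.]
blue2 [820. -59.  74.]
blue3 [393. 130.  75.]
pink [772. 270.  75.]
bottle [768.  78.  94.]
loupe [ 766. -166.   31.]
stage [580. 279.  38.]
base [516. 209.  15.]
base2 [503. 367.  15.]
basec [488. 193.   9.]
pl1 [488. 380.  15.]
bench [385. -61.  -0.]
head [566. 264. 308.]
A [ 548.2 -338.3   48.9   66.8  548.1 -337.7   12.4   90.2]
B [ 597.5 -160.9   48.4   66.9  597.8 -160.    12.4   90.8]
C [541.9 -10.8  48.4  67.  541.6 -11.2  12.2  91.4]
scene stage [578.21284728 273.90734562  42.64193814] [529.97664576 222.44906888  15.44626506]
1354 [520.25971095 203.32900498  32.05007294] [803.63783263 331.3150857   44.98109819]
((662.0296020507812, 265.38641357421875), 144.67950439453125)
[[410.6758877  191.45502541  10.44815721]
 [987.33123995 630.41563315  21.02795231]] ((702.2780151367188, 370.9894714355469), (631.85546875, 512.0737915039062), 2.8927016258239746)
```

View pics/crop0.png

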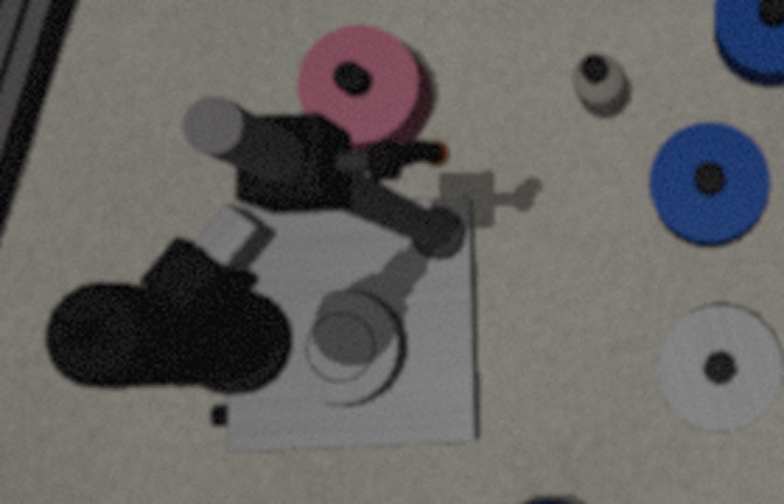

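```bash
python3 - <<'E'
from h import *
for n in('scene','top'):
    D=np.load(f'c_{n}.npz');w=D['w'];p=D['p']
    m=(w[...,2]>60)&(np.hypot(w[...,0],w[...,1])>250)&(np.hypot(w[...,0],w[...,1])<1150)
    q=w[m]; ij=np.round(q[:,:2]/100).astype(int)
    print(n,{tuple(int(a) for a in k):int(q[(ij==k).all(1),2].max()) for k in np.unique(ij,axis=0)})
# stage disc: bright pixels at z 34..42
D=np.load('c_top.npz');w=D['w']
q=w[120:300,60:200].reshape(-1,3); q=q[(q[:,2]>34)&(q[:,2]<42)&(np.hypot(q[:,0]-565,q[:,1]-288)<60)]
print(len(q),q.min(0),q.max(0),np.median(q[:,2]))
e=w[[244],[142]];print(e, w[240:249:4,136:150:4].reshape(-1,3).round())
E
```

```text
scene {(-6, -3): 136, (-6, -2): 125, (-6, -1): 91, (-6, 0): 67, (1, 5): 235, (1, 6): 219, (2, 6): 213, (2, 9): 169, (3, 9): 209, (3, 10): 204, (4, 1): 79, (4, 9): 249, (4, 10): 250, (5, -4): 88, (5, -3): 95, (5, -1): 72, (5, 0): 94, (5, 3): 398, (5, 9): 238, (5, 10): 256, (6, -4): 90, (6, -3): 96, (6, -2): 94, (6, -1): 73, (6, 0): 94, (6, 2): 436, (6, 3): 426, (7, 0): 79, (7, 1): 281, (7, 2): 437, (8, -1): 80, (8, 0): 76, (8, 1): 97, (8, 3): 79}
top {(4, 1): 79, (5, -4): 70, (5, -3): 93, (5, -2): 68, (5, -1): 70, (5, 0): 94, (5, 3): 397, (6, -4): 70, (6, -3): 93, (6, -2): 93, (6, -1): 91, (6, 0): 93, (6, 2): 438, (6, 3): 426, (7, 0): 78, (7, 1): 270, (7, 2): 438, (8, -6): 86, (8, -5): 77, (8, -1): 78, (8, 0): 74, (8, 1): 96, (8, 3): 79, (9, -7): 73, (9, -6): 86, (9, -5): 77}
1222 [520.25971095 244.85617847  34.07673352] [609.08611064 331.3150857   41.43549712] 37.36410377661895
[[564.38083755 287.49281847  40.43479909]] [[574. 302.  38.]
 [573. 293.  37.]
 [573. 283.  40.]
 [573. 276.  36.]
 [565. 301.  38.]
 [565. 293.  38.]
 [564. 284.  38.]
 [564. 276.  36.]
 [556. 302.  35.]
 [556. 292.  39.]
 [556. 285.  36.]
 [555. 275.  39.]]
```

Emit:
{"op": "step_arm", "data": {
  "series": [0,40,15,-0.18,0,0,40,15,-0.18,0,0,40,10,-0.18,0,0,40,10,-0.18,0,0,40,0,-0.18,0,0,40,0,-0.18,0,0,40,0,-0.18,0,0,40,0,-0.18,0]
}}

```text
clock: 1.1
eef_pos: [120.2, 810.1, 261.2]
eef_rot: [3.139, -0.02, 1.502]
wrist_force: [-0.7, -3.6, 3.5]
finger_gap: 93.9
finger_force: 0.0
```

Emit:
{"op": "step_arm", "data": {
  "series": [0,0,40,0,0,0,0,40,0,0,0,0,40,0,0,0,0,40,0,0,0,0,40,0,0]
}}

```text
clock: 1.72
eef_pos: [110.4, 742.5, 432.4]
eef_rot: [3.134, -0.075, 1.508]
wrist_force: [0.5, 0.1, 0.2]
finger_gap: 93.9
finger_force: 0.0
```

```bash
python3 -c "
from h import *
s=manip.read_state();print(s['joints'],s['eef_pos'],s['eef_rot'])"
```

```text
[1.3736287  0.84488944 0.23588363 0.00266787 1.98572065 1.43757802] [110.39659054 742.53642851 432.37524061] [ 3.13393849 -0.07474707  1.5083004 ]
```

Emit:
{"op": "step_arm", "data": {
  "series": [0,60,0,0,0,0,60,0,0,0,0,60,0,0,0]
}}

```text
clock: 2.1
eef_pos: [95.3, 805.2, 366.0]
eef_rot: [3.128, -0.163, 1.509]
wrist_force: [-0.4, 0.2, -0.6]
finger_gap: 93.8
finger_force: 0.0
```

```bash
python3 -c "
from h import *
s=manip.read_state();print(s['joints'],s['eef_pos'],s['eef_rot'],s['qd'])"
```

```text
[1.40690481 0.93642458 0.2362577  0.00334402 1.80546517 1.47059441] [ 95.26041492 805.24496506 366.03690681] [ 3.12820442 -0.16293173  1.50924379] [ 0.07980837  0.22896401 -0.00338663 -0.00076638 -0.46580105  0.07746344]
```

Emit:
{"op": "step_arm", "data": {
  "series": [8,45,60,0,0,8,45,60,0,0,8,45,60,0,0,8,45,60,0,0,0,-30,0,0,0,0,-30,0,0,0]
}}

```text
clock: 2.85
eef_pos: [101.2, 726.7, 465.0]
eef_rot: [3.119, -0.299, 1.512]
wrist_force: [0.3, 0.7, 1.0]
finger_gap: 94.1
finger_force: 0.0
```

```bash
python3 -c "
from h import *
s=manip.read_state();print(s['joints'],s['eef_pos'],s['eef_rot'],s['qd'])"
```

```text
[1.37682882 0.56561159 0.6427421  0.017093   1.6343571  1.44303737] [101.18356926 726.71079777 465.04627964] [ 3.118922   -0.29851048  1.51165117] [-0.06714949 -0.90569008  1.4113623   0.01773293 -0.50313277 -0.06935788]
```

```bash
python3 - <<'E'
from h import *
p,w=cloud('scene'); i,f=K('scene')
for P in (manip.read_state()['eef_pos'],manip.camera_info('wrist')['eye']):
    c=rot(i['orientation']).T@(np.array(P)-i['eye']); print(i['cx']+f*c[0]/c[2],i['cy']+f*c[1]/c[2])
cv2.imwrite('pics/arm1.png',cv2.resize(p[0:200,180:460],None,fx=2.8,fy=2.8))
E
```

```text
415.84853825747075 -111.31662253677979
440.16702641686203 -193.9241741884059
```

View pics/arm1.png

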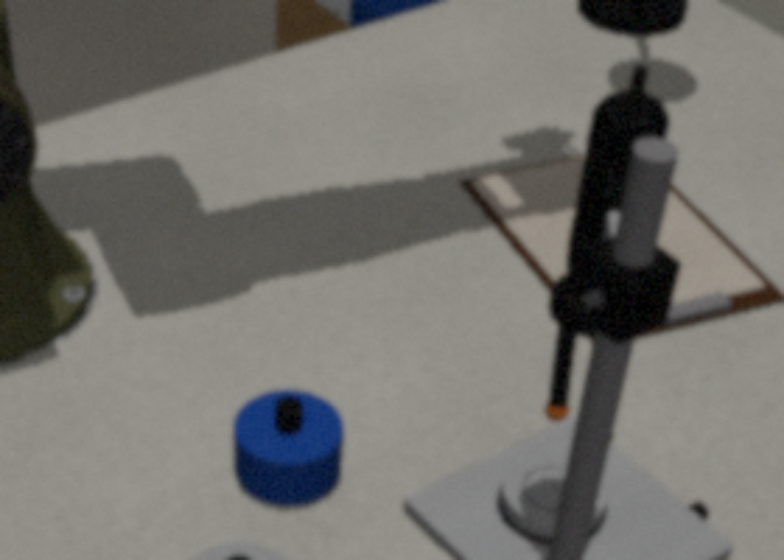

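Emit:
{"op": "step_arm", "data": {
  "series": [18,-43,0,0.119,0,18,-43,0,0.119,0,18,-43,0,0.119,0,18,-43,0,0.119,0,18,-43,0,0.119,0,18,-43,0,0.119,0,18,-43,0,0.119,0,18,-43,0,0.119,0,17,-31,0,0.119,0,17,-31,0,0.119,0,17,-31,0,0.119,0,17,-31,0,0.119,0,17,-31,0,0.119,0,17,-31,0,0.119,0,17,-31,0,0.119,0,17,-31,0,0.119,0,17,-31,0,0.119,0]
}}

```text
clock: 5.03
eef_pos: [398.3, 103.7, 465.0]
eef_rot: [3.12, -0.293, -2.745]
wrist_force: [0.2, 0.1, -0.0]
finger_gap: 94.1
finger_force: 0.0
```

```bash
cat >> h.py <<'E'
def st():
    s=manip.read_state();M=rot(s['eef_rot']);g=s['eef_pos']+6*M[:,2]
    print(round(s['clock'],2),'j',s['joints'].round(3),'tcp',s['eef_pos'].round(1),'grasp',g.round(1),'rpy',s['eef_rot'].round(3),'zax',M[:,2].round(3),'yax',M[:,1].round(3),'F',s['wrist_force'].round(1),'gap',round(s['finger_gap'],1),round(s['finger_force'],1))
    return s
E
python3 -c "
from h import *
st()"
```

```text
5.03 j [ 0.189  0.083  1.271 -0.044  2.078 -1.791] tcp [398.3 103.7 465. ] grasp [396.6 103.1 459.2] rpy [ 3.12  -0.293 -2.745] zax [-0.275 -0.091 -0.957] yax [-0.38   0.925  0.021] F [ 0.2  0.1 -0. ] gap 94.1 0.0
```

Emit:
{"op": "step_arm", "data": {
  "series": [50,-45,0,-0.1,0,50,-45,0,-0.1,0,50,-45,0,-0.1,0,50,-45,0,-0.1,0,50,-45,0,-0.1,0,50,-45,0,-0.1,0,50,-45,0,-0.1,0,58,-18,60,0,0,58,-18,60,0,0,58,-18,60,0,0,58,-18,60,0,0,58,-18,60,0,0,58,-18,60,0,0,58,-18,60,0,0,58,-18,60,0,0,58,-18,60,0,0,58,-18,60,0,0,58,-18,60,0,0]
}}

```text
clock: 7.28
eef_pos: [643.0, -174.5, 541.0]
eef_rot: [3.106, 0.057, 2.858]
wrist_force: [0.4, 0.3, -1.3]
finger_gap: 94.0
finger_force: 0.0
```

```bash
python3 -c "
from h import *
st()"
```

```text
7.28 j [-0.334  0.688  0.236  0.046  2.162 -1.596] tcp [ 643.  -174.5  541. ] grasp [ 643.4 -174.4  535. ] rpy [3.106 0.057 2.858] zax [ 0.065  0.018 -0.998] yax [0.278 0.96  0.035] F [ 0.4  0.3 -1.3] gap 94.0 0.0
```

Emit:
{"op": "step_arm", "data": {
  "series": [58,-16,60,0,0,58,-16,60,0,0,58,-16,60,0,0,58,-16,60,0,0,58,-16,60,0,0,58,-16,60,0,0,58,-16,60,0,0,58,-16,60,0,0,58,-16,60,0,0,58,-16,60,0,0,58,-16,60,0,0,58,-16,60,0,0,58,-16,60,0,0,58,-16,60,0,0,58,-16,60,0,0,58,-16,60,0,0]
}}

```text
clock: 9.28
eef_pos: [718.4, -190.8, 637.1]
eef_rot: [3.075, 0.608, 2.829]
wrist_force: [-0.1, -0.4, -0.5]
finger_gap: 94.2
finger_force: 0.0
```

```bash
python3 -c "
from h import *
st()"
```

```text
9.28 j [-0.335  0.605  0.236  0.08   1.695 -1.579] tcp [ 718.4 -190.8  637.1] grasp [ 721.8 -191.5  632.2] rpy [3.075 0.608 2.829] zax [ 0.562 -0.112 -0.819] yax [0.271 0.961 0.054] F [-0.1 -0.4 -0.5] gap 94.2 0.0
```

Emit:
{"op": "step_arm", "data": {
  "series": [58,-16,60,0,0,58,-16,60,0,0,-20,5,-60,0,0,-20,5,-60,0,0,-20,5,-60,0,0,-20,5,-60,0,0,-20,5,-60,0,0,-20,5,-60,0,0]
}}

```text
clock: 10.28
eef_pos: [642.4, -172.3, 365.9]
eef_rot: [3.068, 0.681, 2.823]
wrist_force: [1.3, -0.8, 0.4]
finger_gap: 94.1
finger_force: 0.0
```

```bash
python3 -c "
from h import *
st()"
```

```text
10.28 j [-0.352  0.16   1.507  0.133  0.801 -1.69 ] tcp [ 642.4 -172.3  365.9] grasp [ 646.2 -173.   361.2] rpy [3.068 0.681 2.823] zax [ 0.619 -0.126 -0.775] yax [0.268 0.962 0.057] F [ 1.3 -0.8  0.4] gap 94.1 0.0
```

Emit:
{"op": "step_arm", "data": {
  "series": [-12,3,-55,0,0,-12,3,-55,0,0,-12,3,-55,0,0,-12,3,-55,0,0,0,0,0,0,0.3,0,0,0,0,0.3]
}}

```text
clock: 11.02
eef_pos: [596.8, -161.0, 150.1]
eef_rot: [3.068, 0.682, 2.823]
wrist_force: [0.8, -1.0, -0.2]
finger_gap: 77.8
finger_force: 0.0
```

```bash
python3 -c "
from h import *
st()"
```

```text
11.03 j [-0.364  0.28   1.897  0.351  0.302 -1.943] tcp [ 596.8 -161.   150.1] grasp [ 600.6 -161.8  145.4] rpy [3.068 0.682 2.823] zax [ 0.62  -0.126 -0.774] yax [0.268 0.962 0.057] F [ 0.8 -1.  -0.2] gap 77.8 0.0
```

Emit:
{"op": "step_arm", "data": {
  "series": [-1,1,-28,0,0.3,-2,0,-27,0,0.3,0,0,0,0,0.9,0,0,0,0,0.9,0,0,0,0,0.9,0,0,0,0,0.9],
  "squeeze": 25
}}

```text
clock: 11.78
eef_pos: [592.9, -159.8, 93.5]
eef_rot: [3.068, 0.681, 2.823]
wrist_force: [-0.5, -2.0, 3.0]
finger_gap: 29.1
finger_force: 1.7
```

```bash
python3 -c "
from h import *
st()"
```

```text
11.78 j [-0.364  0.374  1.937  0.597  0.183 -2.195] tcp [ 592.9 -159.8   93.5] grasp [ 596.6 -160.6   88.8] rpy [3.068 0.681 2.823] zax [ 0.619 -0.126 -0.775] yax [0.268 0.962 0.057] F [-0.5 -2.   3. ] gap 29.1 1.7
```

Emit:
{"op": "step_arm", "data": {
  "series": [0,0,0,0,1,0,0,0,0,1,0,0,15,0,1,0,0,30,0,1,0,0,30,0,1,0,0,30,0,1,0,0,0,0,1]
}}

```text
clock: 12.65
eef_pos: [592.8, -159.5, 199.3]
eef_rot: [3.068, 0.682, 2.824]
wrist_force: [-0.8, 0.5, -1.7]
finger_gap: 24.6
finger_force: 26.1
```

```bash
python3 - <<'E'
from h import *
st()
p,w=cloud('scene'); i,f=K('scene')
cv2.imwrite('pics/B.png',cv2.resize(p[140:340,80:360],None,fx=2.8,fy=2.8))
E
```

```text
12.65 j [-0.364  0.196  1.868  0.259  0.412 -1.845] tcp [ 592.8 -159.5  199.3] grasp [ 596.5 -160.3  194.6] rpy [3.068 0.682 2.824] zax [ 0.62  -0.126 -0.774] yax [0.267 0.962 0.057] F [-0.8  0.5 -1.7] gap 24.6 26.1
```

View pics/B.png

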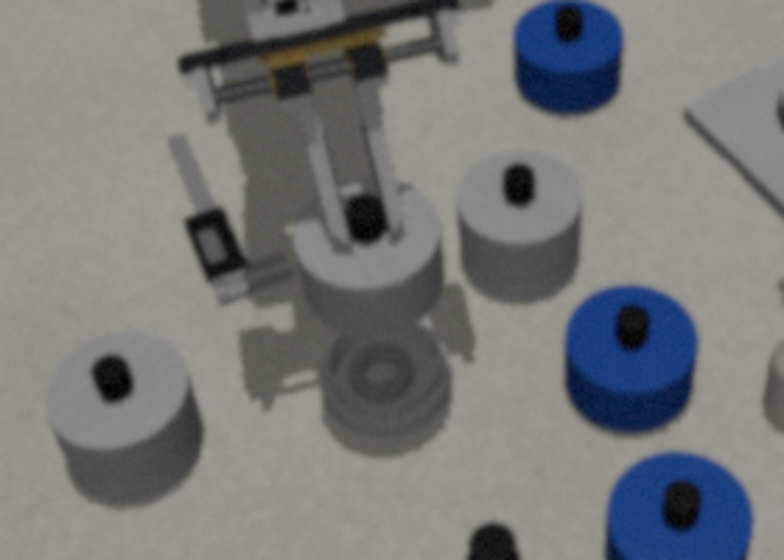

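Emit:
{"op": "step_arm", "data": {
  "series": [0,0,-35,0,1,0,0,-35,0,1,0,0,-20,0,1,0,0,-10,0,1,0,0,-5,0,1,0,0,0,0,1,0,0,0,0,0.6,0,0,0,0,0.4,0,0,0,0,0.4]
}}

```text
clock: 13.82
eef_pos: [593.7, -159.1, 93.6]
eef_rot: [3.068, 0.682, 2.824]
wrist_force: [3.2, 8.4, 16.2]
finger_gap: 51.0
finger_force: 7.9
```

```bash
python3 - <<'E'
from h import *
st()
p,w=cloud('scene')
q=w[(np.hypot(w[...,0]-597,w[...,1]+160)<40)]; t=q[(q[:,2]>55)&(q[:,2]<80)]; print(len(t),np.median(t,0))
E
```

```text
13.82 j [-0.362  0.375  1.937  0.599  0.182 -2.197] tcp [ 593.7 -159.1   93.6] grasp [ 597.4 -159.8   89. ] rpy [3.068 0.682 2.824] zax [ 0.621 -0.126 -0.774] yax [0.267 0.962 0.057] F [ 3.2  8.4 16.2] gap 51.0 7.9
729 [ 607.33078009 -160.80777045   69.52184173]
```

Emit:
{"op": "step_arm", "data": {
  "series": [0,0,30,0,0.4,0,0,40,0,0.3,-12,-44,0,-0.07,0.3,-12,-44,0,-0.07,0.3,-12,-44,0,-0.07,0.3,-12,-44,0,-0.07,0.3,0,0,0,0,0.3]
}}

```text
clock: 14.75
eef_pos: [543.2, -337.2, 160.5]
eef_rot: [3.067, 0.677, 2.54]
wrist_force: [0.1, 0.6, -0.1]
finger_gap: 65.7
finger_force: 0.0
```

```bash
python3 - <<'E'
from h import *
st()
p,w=cloud('scene')
i,f=K('scene')
for x,y in((548.2,-338),(597.5,-160.5),(541.9,-11)):
    q=w[(np.hypot(w[...,0]-x,w[...,1]-y)<45)&(np.hypot(w[...,0]-x,w[...,1]-y)>15)]; t=q[(q[:,2]>60)&(q[:,2]<80)]; print(len(t),np.median(t[:,2]))
    (a,b),r=cv2.minEnclosingCircle(w[(np.hypot(w[...,0]-x,w[...,1]-y)<55)&(w[...,2]>66)&(w[...,2]<78)][:,:2].astype(np.float32)); print(a,b,r)
E
```

```text
14.75 j [-0.654  0.306  1.829  0.318  0.349 -1.911] tcp [ 543.2 -337.2  160.5] grasp [ 546.5 -338.9  155.8] rpy [3.067 0.677 2.54 ] zax [ 0.557 -0.292 -0.778] yax [0.526 0.849 0.058] F [ 0.1  0.6 -0.1] gap 65.7 0.0
1193 67.95534197652694
550.1854858398438 -339.103759765625 49.356380462646484
1071 67.89265929466092
599.5370483398438 -161.22103881835938 49.49528121948242
852 67.86386235298033
545.5006103515625 -11.797710418701172 49.285606384277344
```

Emit:
{"op": "step_arm", "data": {
  "series": [1,0,-33,0,0.3,1,0,-33,0,0.3,0,0,0,0,1,0,0,0,0,1,0,0,0,0,1,0,0,0,0,1,0,0,15,0,1,0,0,35,0,1,0,0,35,0,1,0,0,20,0,1,0,0,0,0,1]
}}

```text
clock: 16.18
eef_pos: [546.6, -335.6, 202.7]
eef_rot: [3.068, 0.681, 2.544]
wrist_force: [-0.6, 0.7, -1.6]
finger_gap: 24.1
finger_force: 24.9
```

```bash
python3 - <<'E'
from h import *
st()
p,w=cloud('scene'); np.savez('c_A',p=p,w=w)
for x,y in((548.2,-338),):
    q=w[(np.hypot(w[...,0]-x,w[...,1]-y)<38)]; print(np.percentile(q[:,2],[5,25,50,75,95]), len(q))
cv2.imwrite('pics/A.png',cv2.resize(p[190:350,60:270],None,fx=3,fy=3))
E
```

```text
16.18 j [-0.648  0.25   1.791  0.253  0.435 -1.84 ] tcp [ 546.6 -335.6  202.7] grasp [ 550.  -337.4  198.1] rpy [3.068 0.681 2.544] zax [ 0.561 -0.292 -0.775] yax [0.523 0.85  0.057] F [-0.6  0.7 -1.6] gap 24.1 24.9
[  3.46143841  21.55969006 171.81911787 217.83297287 285.33194283] 2736
```

View pics/A.png

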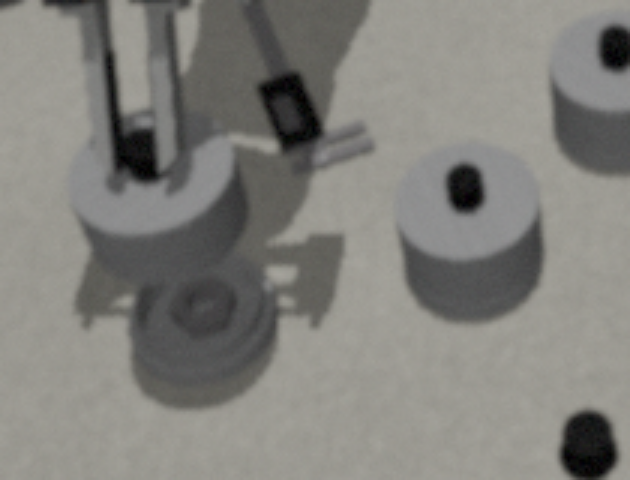

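Emit:
{"op": "step_arm", "data": {
  "series": [0,0,-35,0,1,0,0,-35,0,1,0,0,-20,0,1,0,0,-9,0,1,0,0,-5,0,1,0,0,0,0,1,0,0,0,0,0.6,0,0,0,0,0.3,0,0,30,0,0.3,0,0,50,0,0.3,0,0,0,0,0.3]
}}

```text
clock: 17.6
eef_pos: [547.3, -336.3, 180.8]
eef_rot: [3.068, 0.684, 2.544]
wrist_force: [0.4, 0.1, -0.9]
finger_gap: 65.8
finger_force: 0.0
```

```bash
cat > kin.py <<'E'
from h import *
from scipy.optimize import least_squares
Q=lambda a,t:R.from_euler(a,t).as_matrix()
D=[([1.2734,.30046,1.52155,0,1.3207,-.06663],[125.76,535.2,229.9],[-3.1405,0,2.9108]),
([1.37363,.84489,.23588,.00267,1.98572,1.43758],[110.4,742.54,432.38],[3.13394,-.07475,1.5083]),
([1.4069,.93643,.23626,.00334,1.80547,1.47059],[95.26,805.25,366.04],[3.1282,-.16293,1.50924]),
([.189,.083,1.271,-.044,2.078,-1.791],[398.3,103.7,465],[3.12,-.293,-2.745]),
([-.335,.605,.236,.08,1.695,-1.579],[718.4,-190.8,637.1],[3.075,.608,2.829]),
([-.364,.374,1.937,.597,.183,-2.195],[592.9,-159.8,93.5],[3.068,.681,2.823]),
([-.364,.196,1.868,.259,.412,-1.845],[592.8,-159.5,199.3],[3.068,.682,2.824]),
([-.648,.25,1.791,.253,.435,-1.84],[546.6,-335.6,202.7],[3.068,.681,2.544])]
def fk(q,p):
    d1,a1,L2,a3,L3,Lt,y0=p
    A=Q('z',q[0]);B=A@Q('y',q[1]);C=A@Q('y',q[1]+q[2]);W=C@Q('z',q[3])@Q('y',q[4])
    T=W@Q('z',q[5]+y0)
    return A@[a1,0,d1]+B@[0,0,L2]+C@[a3,0,L3]+W@[0,0,Lt],T
def fit(p):
    e=[]
    for q,x,r in D:
        P,T=fk(q,p); e+=list(P-x)+list(300*(T-rot(r)).ravel())
    return e
best=min((least_squares(fit,[400,0,400,0,400,200,y]) for y in(0,np.pi,1.57,-1.57)),key=lambda s:s.cost)
par=best.x
lo=[-3.03,-.79,.23,-1.04,0,-2.55];hi=[3.03,2.21,2.52,4.18,3.07,2.55]
def ik(x,Rm,q0=(-.36,.3,1.9,.5,.25,-2.1)):
    f=lambda q:np.r_[fk(q,par)[0]-x,300*(fk(q,par)[1]-Rm).ravel()]
    s=least_squares(f,np.clip(q0,np.array(lo)+.01,np.array(hi)-.01),bounds=(lo,hi)); return s.x,np.sqrt(2*s.cost)
if __name__=='__main__':
    print(par.round(3),np.abs(best.fun).max())
    R0=rot([3.068,.681,2.544])
    # a: azimuth of finger-normal direction (zax azimuth approx -.48 for yaw 2.544)
    for n,g in dict(Clid=(542.5,-11,90),Chub=(542.5,-11,50),park=(620,105,74),stage=(565,288,84)).items():
        for sp in np.arange(-.9,2.2,.3):
            Rm=Q('z',sp)@R0; best=min((ik(np.array(g)-6*Rm[:,2],Rm,q0) for q0 in ((0,.3,2,.5,.3,-2.1),(0,.3,2,-.6,.3,-1.2),(0,.3,2,1.2,.4,-2.4))),key=lambda t:t[1])
            print(n,round(sp,2),'zaz',round(np.arctan2(Rm[1,2],Rm[0,2]),2),best[0].round(2),round(best[1],2))
E
python3 kin.py
```

```text
[247.414  -4.928 418.345  47.478 450.031 262.951   1.571] 37.70500439809874
Clid -0.9 zaz -1.38 [ 0.3   0.53  1.7  -0.76  1.14  0.61] 0.0
Clid -0.6 zaz -1.08 [ 0.29  0.44  1.84 -0.88  0.93  0.47] 0.0
Clid -0.3 zaz -0.78 [ 0.25  0.35  1.97 -1.    0.7   0.31] 0.0
Clid -0.0 zaz -0.48 [ 0.17  0.28  2.06 -1.04  0.45  0.05] 6.39
Clid 0.3 zaz -0.18 [ 0.05  0.24  2.13 -0.96  0.18 -0.34] 0.0
Clid 0.6 zaz 0.12 [-0.08  0.24  2.13  0.92  0.16 -2.55] 0.0
Clid 0.9 zaz 0.42 [-0.11  0.23  2.03  0.69  0.4  -2.55] 47.58
Clid 1.2 zaz 0.72 [-0.08  0.25  1.93  0.53  0.6  -2.55] 107.38
Clid 1.5 zaz 1.02 [-0.01  0.28  1.83  0.4   0.75 -2.55] 174.94
Clid 1.8 zaz 1.32 [ 0.08  0.31  1.77  0.29  0.85 -2.55] 247.14
Clid 2.1 zaz 1.62 [ 0.18  0.32  1.77  0.16  0.89 -2.55] 321.13
Chub -0.9 zaz -1.38 [ 0.3   0.6   1.7  -0.79  1.09  0.67] 0.0
Chub -0.6 zaz -1.08 [ 0.29  0.51  1.85 -0.94  0.88  0.55] 0.0
Chub -0.3 zaz -0.78 [ 0.25  0.43  1.96 -1.04  0.67  0.37] 11.16
Chub -0.0 zaz -0.48 [ 0.16  0.35  2.04 -1.04  0.42  0.06] 26.34
Chub 0.3 zaz -0.18 [ 0.03  0.32  2.11 -1.04  0.14 -0.27] 17.79
Chub 0.6 zaz 0.12 [-0.06 
[... 1020 characters left out ...]
.55] 275.16
stage -0.9 zaz -1.38 [ 0.71  0.85  1.14 -0.58  1.53  0.75] 0.0
stage -0.6 zaz -1.08 [ 0.73  0.76  1.32 -0.68  1.33  0.6 ] 0.0
stage -0.3 zaz -0.78 [ 0.74  0.66  1.49 -0.78  1.11  0.45] 0.0
stage -0.0 zaz -0.48 [ 0.72  0.57  1.64 -0.88  0.87  0.3 ] 0.0
stage 0.3 zaz -0.18 [ 0.68  0.49  1.77 -0.96  0.62  0.11] 0.0
stage 0.6 zaz 0.12 [ 0.59  0.44  1.86 -0.95  0.36 -0.18] 0.0
stage 0.9 zaz 0.42 [ 0.49  0.41  1.89 -0.29  0.16 -1.13] 0.0
stage 1.2 zaz 0.72 [ 0.39  0.42  1.87  0.83  0.28 -2.55] 2.63
stage 1.5 zaz 1.02 [ 0.38  0.44  1.75  0.63  0.52 -2.55] 56.27
stage 1.8 zaz 1.32 [ 0.41  0.48  1.61  0.49  0.73 -2.55] 121.42
stage 2.1 zaz 1.62 [ 0.47  0.53  1.49  0.38  0.9  -2.55] 194.42
```

Emit:
{"op": "step_arm", "data": {
  "series": [-1,30,5,-0.075,0.3,-1,42,5,-0.075,0.3,-1,42,0,-0.075,0.3,-1,42,0,-0.075,0.3,-1,42,0,-0.075,0.3,-1,42,0,-0.075,0.3,-1,42,0,-0.075,0.3,0,42,0,-0.075,0.3,0,0,0,0,0.3]
}}

```text
clock: 18.73
eef_pos: [540.5, -53.6, 179.9]
eef_rot: [3.073, 0.657, 2.042]
wrist_force: [0.5, -0.2, -0.3]
finger_gap: 65.9
finger_force: 0.0
```

```bash
python3 - <<'E'
from h import *
st()
p,w=cloud('scene')
for x,y in((548.2,-338),(597.5,-160.5),(541.9,-11)):
    q=w[(np.hypot(w[...,0]-x,w[...,1]-y)<45)&(np.hypot(w[...,0]-x,w[...,1]-y)>15)]; t=q[(q[:,2]>60)&(q[:,2]<80)]; print(len(t),np.median(t[:,2]))
    (a,b),r=cv2.minEnclosingCircle(w[(np.hypot(w[...,0]-x,w[...,1]-y)<55)&(w[...,2]>66)&(w[...,2]<78)][:,:2].astype(np.float32)); print(a,b,r)
E
```

```text
18.73 j [ 0.078  0.227  1.871 -0.789  0.858  0.06 ] tcp [540.5 -53.6 179.9] grasp [542.5 -56.6 175.2] rpy [3.073 0.657 2.042] zax [ 0.338 -0.512 -0.79 ] yax [0.87  0.49  0.054] F [ 0.5 -0.2 -0.3] gap 65.9 0.0
1190 67.94643571857137
549.986328125 -337.2830505371094 49.75227737426758
1070 67.90857320458315
598.409423828125 -162.14154052734375 49.74531173706055
831 67.90784482036781
544.9750366210938 -11.55029010772705 49.10993957519531
```

Emit:
{"op": "step_arm", "data": {
  "series": [0,23,-10,-0.1,0.3,0,22,-15,0,0.3,0,0,-20,0,0.3,0,0,0,0,0.3]
}}

```text
clock: 19.27
eef_pos: [539.5, -12.3, 134.8]
eef_rot: [3.075, 0.658, 1.939]
wrist_force: [-0.5, 0.7, 0.3]
finger_gap: 65.7
finger_force: 0.0
```

```bash
python3 -c "
from h import *
st()"
```

```text
19.27 j [ 0.178  0.344  1.843 -0.827  0.923  0.294] tcp [539.5 -12.3 134.8] grasp [541.2 -15.6 130.1] rpy [3.075 0.658 1.939] zax [ 0.281 -0.546 -0.789] yax [0.916 0.397 0.052] F [-0.5  0.7  0.3] gap 65.7 0.0
```

Emit:
{"op": "step_arm", "data": {
  "series": [1,2,-20,0,0.3,1,2,-20,0,0.3,0,0,0,0,1,0,0,0,0,1,0,0,0,0,1,0,0,0,0,1,0,0,15,0,1,0,0,35,0,1,0,0,35,0,1,0,0,15,0,1,0,0,0,0,1]
}}

```text
clock: 20.65
eef_pos: [542.6, -7.3, 197.4]
eef_rot: [3.068, 0.66, 1.935]
wrist_force: [0.6, -0.8, -1.2]
finger_gap: 24.0
finger_force: 24.9
```

```bash
python3 - <<'E'
from h import *
st()
p,w=cloud('scene'); np.savez('c_C',p=p,w=w)
q=w[(np.hypot(w[...,0]-543,w[...,1]+11)<30)]; t=q[(q[:,2]>50)&(q[:,2]<66)]; print(len(t),np.median(t,0),cv2.minEnclosingCircle(t[:,:2].astype(np.float32)))
cv2.imwrite('pics/C.png',cv2.resize(p[140:300,180:390],None,fx=3,fy=3))
E
```

```text
20.65 j [ 0.187  0.257  1.787 -0.76   1.025  0.183] tcp [542.6  -7.3 197.4] grasp [544.4 -10.6 192.7] rpy [3.068 0.66  1.935] zax [ 0.286 -0.545 -0.788] yax [0.916 0.397 0.058] F [ 0.6 -0.8 -1.2] gap 24.0 24.9
69 [553.770813   -11.73653537  57.68055967] ((549.5350341796875, -8.718134880065918), 12.3001127243042)
```

View pics/C.png

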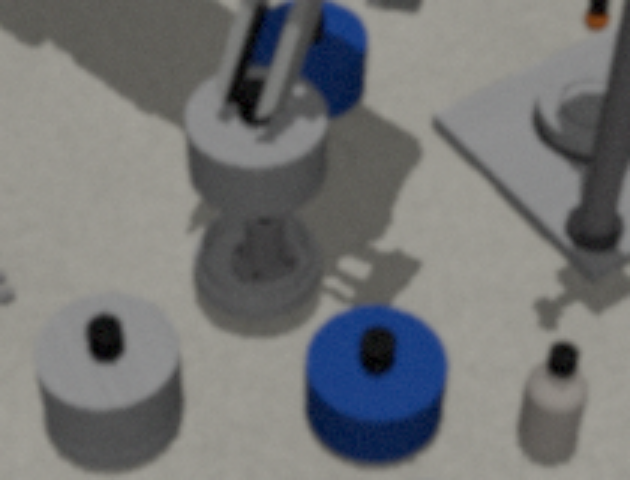

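Emit:
{"op": "step_arm", "data": {
  "series": [26,-17,0,0,1,26,-17,0,0,1,26,-17,0,0,1,26,-17,0,0,1,26,-17,0,0,1,26,-16,0,0,1,0,0,0,0,1]
}}

```text
clock: 21.58
eef_pos: [698.7, -109.4, 194.1]
eef_rot: [3.074, 0.658, 1.937]
wrist_force: [-0.3, -0.3, -1.4]
finger_gap: 24.1
finger_force: 24.9
```

```bash
python3 - <<'E'
from h import *
st()
p,w=cloud('top')
m=(np.hypot(w[...,0]-547,w[...,1]+11)<30)
q=w[m]; t=q[(q[:,2]>50)&(q[:,2]<66)]; print(len(t),np.median(t,0),cv2.minEnclosingCircle(t[:,:2].astype(np.float32)))
t=q[(q[:,2]>8)&(q[:,2]<20)]; print(len(t),cv2.minEnclosingCircle(t[:,:2].astype(np.float32)))
m=(np.hypot(w[...,0]-547,w[...,1]+11)<50); q=w[m];t=q[(q[:,2]>24)&(q[:,2]<34)]; print(len(t),cv2.minEnclosingCircle(t[:,:2].astype(np.float32)))
cv2.imwrite('pics/hubtop.png',cv2.resize(p[190:300,220:350],None,fx=5,fy=5,interpolation=cv2.INTER_CUBIC))
E
```

```text
21.57 j [-0.019  0.555  1.371 -0.702  0.991 -0.079] tcp [ 698.7 -109.4  194.1] grasp [ 700.3 -112.7  189.3] rpy [3.074 0.658 1.937] zax [ 0.282 -0.546 -0.789] yax [0.917 0.396 0.054] F [-0.3 -0.3 -1.4] gap 24.1 24.9
0 [nan nan nan] ((0.0, 0.0), 0.0)
0 ((0.0, 0.0), 0.0)
0 ((0.0, 0.0), 0.0)
  return _methods._mean(a, axis=axis, dtype=dtype,
  ret = um.true_divide(
```

View pics/hubtop.png

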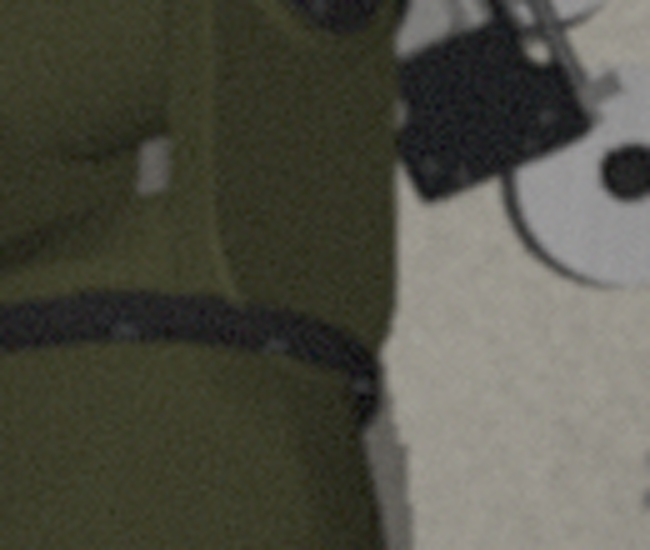

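Emit:
{"op": "step_arm", "data": {
  "series": [0,0,-40,0,1,0,0,-40,0,1,0,0,-22,0,1,0,0,-8,0,1,0,0,-4,0,1,0,0,0,0,1,0,0,0,0,0.6,0,0,0,0,0.3,0,0,10,0,0.3,0,0,40,0,0.4,0,0,40,0,0.4]
}}

```text
clock: 23.0
eef_pos: [698.5, -108.3, 174.5]
eef_rot: [3.07, 0.659, 1.936]
wrist_force: [0.7, 0.9, -0.3]
finger_gap: 56.6
finger_force: 0.0
```

```bash
python3 - <<'E'
from h import *
st()
p,w=cloud('scene'); np.savez('c_C2',p=p,w=w)
def circ(c,lo,hi,r):
    m=(np.hypot(w[...,0]-c[0],w[...,1]-c[1])<r)&(w[...,2]>lo)&(w[...,2]<hi); t=w[m]
    print(c,len(t),np.median(t,0).round(1),cv2.minEnclosingCircle(t[:,:2].astype(np.float32)))
circ((545,-11),54,66,26)   # hub top
circ((545,-11),26,34,52)   # rim
circ((700,-112),46,60,55)  # parked lid
circ((700,-112),70,84,20)
circ((597.5,-160.5),64,72,55)
E
```

```text
23.0 j [-0.018  0.574  1.39  -0.72   0.959 -0.046] tcp [ 698.5 -108.3  174.5] grasp [ 700.2 -111.6  169.8] rpy [3.07  0.659 1.936] zax [ 0.285 -0.545 -0.788] yax [0.916 0.397 0.056] F [ 0.7  0.9 -0.3] gap 56.6 0.0
(545, -11) 107 [547.5  -7.2  58.7] ((546.3448486328125, -8.25554370880127), 14.827592849731445)
(545, -11) 130 [562.5 -10.4  29.2] ((543.4740600585938, -13.087709426879883), 44.34828567504883)
(700, -112) 1543 [ 708.5 -117.    51.8] ((702.3577270507812, -112.29338073730469), 49.32063674926758)
(700, -112) 125 [ 703.2 -112.6   75.4] ((701.5640258789062, -112.3801498413086), 12.91061782836914)
(597.5, -160.5) 1340 [ 604.7 -165.3   67.9] ((598.40673828125, -161.10374450683594), 49.601566314697266)
```

Emit:
{"op": "step_arm", "data": {
  "series": [-26,17,0,0,0.5,-26,17,0,0,0.55,-26,17,0,0,0.55,-26,17,0,0,0.55,-26,18,-20,0,0.55,-25,18,-30,0,0.55,0,0,0,0,0.55]
}}

```text
clock: 23.92
eef_pos: [542.2, -3.6, 121.7]
eef_rot: [3.074, 0.659, 1.94]
wrist_force: [1.4, 0.8, 0.5]
finger_gap: 42.5
finger_force: 0.0
```

```bash
python3 -c "
from h import *
st()"
```

```text
23.93 j [ 0.194  0.374  1.839 -0.84   0.914  0.33 ] tcp [542.2  -3.6 121.7] grasp [543.9  -6.9 117. ] rpy [3.074 0.659 1.94 ] zax [ 0.284 -0.545 -0.789] yax [0.916 0.398 0.054] F [1.4 0.8 0.5] gap 42.5 0.0
```

Emit:
{"op": "step_arm", "data": {
  "series": [1,-1,-30,0,0.55,0,0,-26,0,0.55,0,0,-10,0,0.55,0,0,0,0,0.8,0,0,0,0,1,0,0,0,0,1,0,0,0,0,1]
}}

```text
clock: 24.8
eef_pos: [545.2, -5.4, 57.9]
eef_rot: [3.068, 0.66, 1.935]
wrist_force: [1.2, 0.3, 6.0]
finger_gap: 27.8
finger_force: 25.0
```

```bash
python3 - <<'E'
from kin import *
s=st()
T=rot(s['eef_rot'])
for sp in(0,.3,.5,.6,.7,.8,.9):
    Rm=Q('z',sp)@T; g=np.array((565,288,84.))
    q,e=ik(g-6*Rm[:,2],Rm,(.6,.5,1.8,-.9,.6,.1)); print(sp,np.arctan2(Rm[1,2],Rm[0,2]).round(2),q.round(2),round(e,2))
E
```

```text
24.8 j [ 0.19   0.493  1.857 -0.935  0.823  0.473] tcp [545.2  -5.4  57.9] grasp [546.9  -8.6  53.2] rpy [3.068 0.66  1.935] zax [ 0.286 -0.546 -0.788] yax [0.916 0.397 0.058] F [1.2 0.3 6. ] gap 27.8 25.0
0 -1.09 [ 0.73  0.75  1.32 -0.66  1.32  0.59] 0.0
0.3 -0.79 [ 0.74  0.66  1.48 -0.76  1.1   0.44] 0.0
0.5 -0.59 [ 0.73  0.6   1.59 -0.82  0.95  0.33] 0.0
0.6 -0.49 [ 0.72  0.57  1.63 -0.85  0.87  0.27] 0.0
0.7 -0.39 [ 0.71  0.54  1.68 -0.88  0.79  0.21] 0.0
0.8 -0.29 [ 0.69  0.52  1.72 -0.9   0.71  0.15] 0.0
0.9 -0.19 [ 0.67  0.49  1.76 -0.91  0.63  0.07] 0.0
```

Emit:
{"op": "step_arm", "data": {
  "series": [0,0,10,0,1,0,0,30,0,1,0,0,30,0,1,0,0,20,0,1,-10,38,0,0.078,1,-10,38,0,0.078,1,-10,38,0,0.078,1,-10,38,0,0.078,1,-10,38,0,0.078,1,-10,38,0,0.078,1,-10,38,0,0.078,1,-10,38,0,0.078,1,-10,38,0,0.078,1,0,0,0,0,1],
  "squeeze": 30
}}

```text
clock: 26.55
eef_pos: [453.7, 338.2, 147.0]
eef_rot: [3.07, 0.659, 2.641]
wrist_force: [0.5, -0.1, -1.4]
finger_gap: 27.3
finger_force: 29.8
```

```bash
python3 - <<'E'
from h import *
st()
p,w=cloud('top')
i,f=K('top')
# stage ring: refine centre from dark 55 mm circle edge / disc edge in z 34..42 cloud
D=np.load('c_top.npz');p0,w0=D['p'],D['w']
g=cv2.cvtColor(p0,cv2.COLOR_BGR2GRAY)
cv2.imwrite('pics/stage.png',cv2.resize(p0[215:275,105:185],None,fx=9,fy=9,interpolation=cv2.INTER_CUBIC))
E
```

```text
26.55 j [ 0.827  0.36   1.785 -0.813  0.914  0.22 ] tcp [453.7 338.2 147. ] grasp [457.1 336.8 142.3] rpy [3.07  0.659 2.641] zax [ 0.57  -0.23  -0.789] yax [0.441 0.896 0.057] F [ 0.5 -0.1 -1.4] gap 27.3 29.8
```

View pics/stage.png

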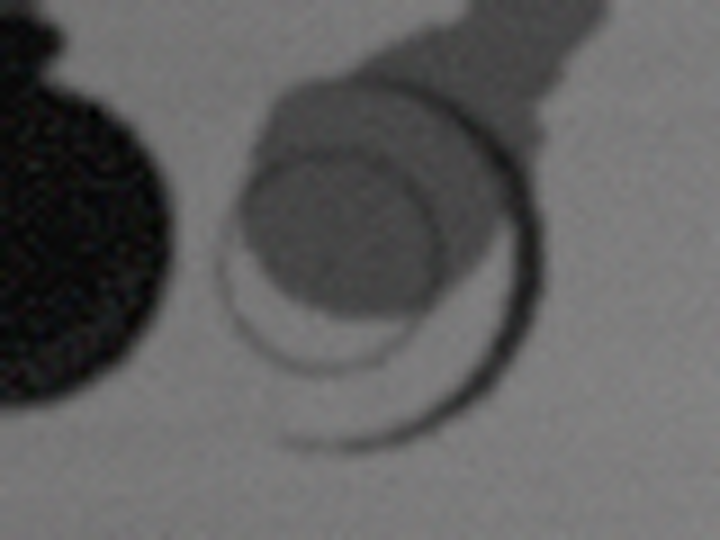

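```bash
python3 - <<'E'
from h import *
i,f=K('top')
def ray(u,v,z):
    d=rot(i['orientation'])@[(u-i['cx'])/f,(v-i['cy'])/f,1]; e=np.array(i['eye']); return e+d*(z-e[2])/d[2]
print(ray(141.1,243.6,38), ray(141.1-12.4,243.6,38), ray(141.1+12.4,243.6,38))
# calibration check: knob centres in the top view vs gripper-found positions (B 597.2,-160.2  A 550,-337.6  C 544.4,-10.6)
D=np.load('c_top.npz');p,w=D['p'],D['w']
g=cv2.cvtColor(p,cv2.COLOR_BGR2GRAY)
for u,v in((430,244),(346,223),(277,250)):
    m=g[v-12:v+13,u-12:u+13]<70; y,x=np.nonzero(m); print(ray(u-12+x.mean(),v-12+y.mean(),90),m.sum())
# head tube / ring light edges from the scene camera
E
```

```text
[565.36460096 290.30077524  38.        ] [565.95322988 317.77044958  38.        ] [564.77566424 262.81673702  38.        ]
[ 548.36914645 -333.76775699   90.        ] 140
[ 598.02290842 -158.42847272   90.        ] 107
[542.95757557 -10.58266092  90.        ] 94
```

Emit:
{"op": "step_arm", "data": {
  "series": [0,0,-25,0,1,0,0,-20,0,1,18,-8,0,0,1,18,-9,0,0,1,18,-8,0,0,1,18,-9,0,0,1,18,-8,0,0,1,12,-6,0,0,1,5,-2,0,0,1,0,0,0,0,1]
}}

```text
clock: 27.85
eef_pos: [561.5, 286.6, 101.6]
eef_rot: [3.07, 0.659, 2.638]
wrist_force: [0.2, -0.5, -2.3]
finger_gap: 27.2
finger_force: 29.8
```

```bash
python3 - <<'E'
from h import *
st()
p,w=cloud('scene'); cv2.imwrite('pics/place.png',cv2.resize(p[60:240,300:480],None,fx=3.3,fy=3.3,interpolation=cv2.INTER_CUBIC))
E
```

```text
27.85 j [ 0.617  0.506  1.696 -0.866  0.75   0.123] tcp [561.5 286.6 101.6] grasp [564.9 285.2  96.9] rpy [3.07  0.659 2.638] zax [ 0.57  -0.233 -0.788] yax [0.443 0.895 0.056] F [ 0.2 -0.5 -2.3] gap 27.2 29.8
```

View pics/place.png

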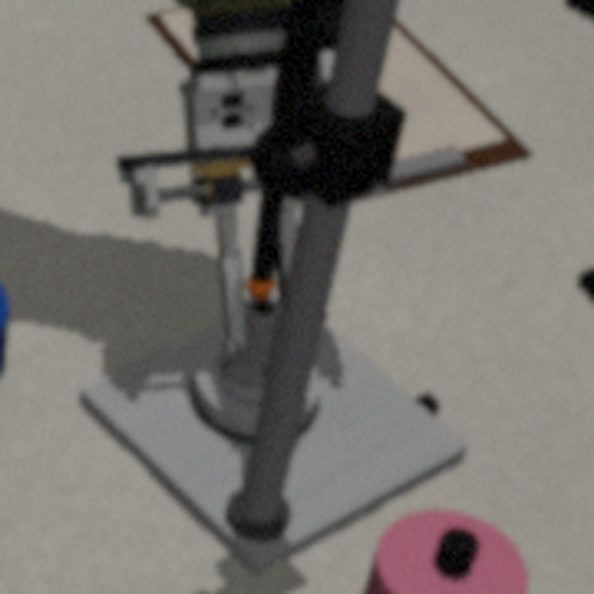

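Emit:
{"op": "step_arm", "data": {
  "series": [0,1,-4,0,1,0,1,-4,0,1,0,0,0,0,1]
}}

```text
clock: 28.28
eef_pos: [561.2, 288.8, 93.2]
eef_rot: [3.071, 0.659, 2.639]
wrist_force: [0.4, 0.4, -1.5]
finger_gap: 27.4
finger_force: 29.8
```

Emit:
{"op": "step_arm", "data": {
  "series": [0,0,-1,0,1,0,0,0,0,1]
}}

```text
clock: 28.52
eef_pos: [561.5, 288.6, 92.8]
eef_rot: [3.07, 0.66, 2.638]
wrist_force: [0.3, 0.3, -0.9]
finger_gap: 27.4
finger_force: 29.8
```

Emit:
{"op": "step_arm", "data": {
  "series": [0,0,-1,0,1,0,0,0,0,1]
}}

```text
clock: 28.78
eef_pos: [561.7, 288.7, 92.0]
eef_rot: [3.07, 0.66, 2.638]
wrist_force: [-0.6, 0.2, 0.9]
finger_gap: 27.3
finger_force: 29.8
```

Emit:
{"op": "step_arm", "data": {
  "series": [0,0,-1,0,1,0,0,0,0,1]
}}

```text
clock: 29.02
eef_pos: [561.8, 288.9, 91.9]
eef_rot: [3.069, 0.661, 2.637]
wrist_force: [-6.1, 0.3, 9.9]
finger_gap: 27.4
finger_force: 29.9
```

Emit:
{"op": "step_arm", "data": {
  "series": [0,0,0,0,0.68,0,0,0,0,0.62,0,0,0,0,0.55,0,0,0,0,0.5,0,0,0,0,0.45]
}}

```text
clock: 29.65
eef_pos: [561.5, 288.6, 90.7]
eef_rot: [3.07, 0.659, 2.638]
wrist_force: [-0.0, 0.6, 0.7]
finger_gap: 50.9
finger_force: 0.0
```

```bash
python3 - <<'E'
from h import *
st()
p,w=cloud('scene')
m=(np.hypot(w[...,0]-565,w[...,1]-289)<26)&(w[...,2]>88)&(w[...,2]<97); t=w[m]
print(len(t),np.median(t,0) if len(t) else '')
E
```

```text
29.65 j [ 0.62   0.526  1.696 -0.883  0.739  0.148] tcp [561.5 288.6  90.7] grasp [564.9 287.2  86. ] rpy [3.07  0.659 2.638] zax [ 0.57  -0.233 -0.788] yax [0.443 0.895 0.056] F [-0.   0.6  0.7] gap 50.9 0.0
82 [562.60117227 286.04590171  92.66930855]
```

Emit:
{"op": "step_arm", "data": {
  "series": [-12,5,0,0,0.45,-18,8,0,0,0.45,-25,10,0,0,0.45,-35,14,0,0,0.45,-35,14,0,0,0.45,0,-20,40,-0.078,0.3,0,-40,40,-0.078,0.3]
}}

```text
clock: 30.58
eef_pos: [434.9, 280.3, 171.6]
eef_rot: [3.071, 0.659, 2.483]
wrist_force: [1.6, 0.2, 0.1]
finger_gap: 65.0
finger_force: 0.0
```

```bash
python3 - <<'E'
from h import *
st()
for n in('scene','top'):
    p,w=cloud(n)
    m=(np.hypot(w[...,0]-565,w[...,1]-289)<30)&(w[...,2]>85)&(w[...,2]<100); t=w[m]
    print(n,len(t))
    if len(t)>5: print(np.median(t,0),cv2.minEnclosingCircle(t[:,:2].astype(np.float32)))
    m=(np.hypot(w[...,0]-565,w[...,1]-289)<40)&(w[...,2]>43)&(w[...,2]<51); t=w[m]
    if len(t)>5: print('flange',len(t),cv2.minEnclosingCircle(t[:,:2].astype(np.float32)))
E
```

```text
30.57 j [ 0.787  0.256  1.857 -0.784  1.009  0.278] tcp [434.9 280.3 171.6] grasp [438.1 278.3 166.8] rpy [3.071 0.659 2.483] zax [ 0.526 -0.318 -0.788] yax [0.576 0.815 0.056] F [1.6 0.2 0.1] gap 65.0 0.0
scene 93
[561.35393452 284.22604758  91.85204899] ((561.6458129882812, 287.59130859375), 15.231082916259766)
flange 103 ((554.6690673828125, 277.33245849609375), 27.775100708007812)
top 144
[559.2092083  287.6531237   91.74821781] ((558.6513061523438, 288.6246032714844), 13.916797637939453)
flange 213 ((558.6958618164062, 288.71356201171875), 24.93897247314453)
```

Emit:
{"op": "step_arm", "data": {
  "series": [10,-45,0,-0.07,0.4,10,-45,0,-0.07,0.4,10,-45,0,-0.07,0.4,10,-45,0,-0.07,0.4,10,-45,0,-0.07,0.4,12,-45,0,-0.07,0.4,30,-20,0,-0.06,0.4,30,-20,0,-0.06,0.4,30,-20,0,0,0.4,35,-20,0,0,0.4,35,-20,0,0,0.4,40,-20,0,0,0.4,0,0,0,0,0.4]
}}

```text
clock: 32.3
eef_pos: [699.3, -110.4, 169.1]
eef_rot: [3.072, 0.659, 1.942]
wrist_force: [0.1, 0.6, -0.3]
finger_gap: 56.8
finger_force: 0.0
```

```bash
python3 - <<'E'
from h import *
st()
p,w=cloud('top')
m=(np.hypot(w[...,0]-565,w[...,1]-289)<26)&(w[...,2]>85)&(w[...,2]<100); t=w[m]; print(len(t),cv2.minEnclosingCircle(t[:,:2].astype(np.float32)))
E
```

```text
32.3 j [-0.021  0.58   1.393 -0.724  0.947 -0.047] tcp [ 699.3 -110.4  169.1] grasp [ 701.  -113.7  164.4] rpy [3.072 0.659 1.942] zax [ 0.287 -0.544 -0.789] yax [0.914 0.402 0.055] F [ 0.1  0.6 -0.3] gap 56.8 0.0
150 ((558.5529174804688, 288.5026550292969), 13.862330436706543)
```

Emit:
{"op": "step_arm", "data": {
  "series": [0,1,-40,0,0.4,0,0,-35,0,0.4,0,0,-15,0,0.4,0,0,0,0,1,0,0,0,0,1,0,0,0,0,1,0,0,0,0,1,0,0,20,0,1,0,0,40,0,1,0,0,40,0,1,0,0,15,0,1,-26,17,0,0,1,-26,17,0,0,1,-26,17,0,0,1,-26,17,0,0,1,-26,17,0,0,1,-26,16,0,0,1,0,0,0,0,1],
  "squeeze": 25
}}

```text
clock: 34.6
eef_pos: [541.4, -7.6, 195.5]
eef_rot: [3.071, 0.659, 1.944]
wrist_force: [1.2, -0.0, -1.7]
finger_gap: 24.6
finger_force: 24.9
```

```bash
python3 - <<'E'
from h import *
st()
p,w=cloud('scene')
def circ(c,lo,hi,r):
    m=(np.hypot(w[...,0]-c[0],w[...,1]-c[1])<r)&(w[...,2]>lo)&(w[...,2]<hi); t=w[m]
    print(c,len(t),np.median(t,0).round(1),cv2.minEnclosingCircle(t[:,:2].astype(np.float32)))
circ((544,-11),26,34,55); circ((544,-11),12,19,55); circ((544,-11),1,34,60); circ((544,-11),155,175,65)
E
```

```text
34.6 j [ 0.186  0.256  1.793 -0.762  1.018  0.179] tcp [541.4  -7.6 195.5] grasp [543.2 -10.8 190.8] rpy [3.071 0.659 1.944] zax [ 0.288 -0.543 -0.789] yax [0.913 0.404 0.056] F [ 1.2 -0.  -1.7] gap 24.6 24.9
(544, -11) 152 [559.6 -23.5  29.1] ((545.3899536132812, -13.187456130981445), 43.19055938720703)
(544, -11) 312 [563.3 -25.3  15.7] ((545.7145385742188, -13.307976722717285), 48.60559844970703)
(544, -11) 1358 [548.3 -14.5   8.1] ((543.9954833984375, -11.163926124572754), 59.81594467163086)
(544, -11) 1061 [559.2 -23.4 165.4] ((543.1158447265625, -11.04344654083252), 50.66524124145508)
```

Emit:
{"op": "step_arm", "data": {
  "series": [1,-1,-40,0,1,0,0,-35,0,1,0,0,-12,0,1,0,0,-6,0,1,0,0,0,0,1]
}}

```text
clock: 35.28
eef_pos: [544.0, -9.4, 103.4]
eef_rot: [3.069, 0.66, 1.941]
wrist_force: [0.0, 0.3, -0.2]
finger_gap: 23.8
finger_force: 24.8
```

Emit:
{"op": "step_arm", "data": {
  "series": [0,0,-4,0,1,0,0,-3,0,1,0,0,0,0,1]
}}

```text
clock: 35.65
eef_pos: [544.4, -9.3, 97.6]
eef_rot: [3.067, 0.662, 1.94]
wrist_force: [-4.9, 1.9, 14.2]
finger_gap: 24.6
finger_force: 25.1
```

Emit:
{"op": "step_arm", "data": {
  "series": [0,0,0,0,0.65,0,0,0,0,0.5,0,0,0,0,0.3,0,0,40,0,0.3,0,0,60,0,0.3,-20,20,60,0,0.3,-20,30,60,0,0.3,-20,30,60,0,0.3,0,0,0,0,0.3]
}}

```text
clock: 36.78
eef_pos: [489.0, 64.5, 363.3]
eef_rot: [3.061, 0.66, 1.939]
wrist_force: [-0.4, -0.4, -0.4]
finger_gap: 66.0
finger_force: 0.0
```

```bash
python3 - <<'E'
from h import *
st()
D0={n:np.load(f'c_{n}.npz')['w'] for n in('scene','top')}
for n in('scene','top'):
    p,w=cloud(n)
    def circ(s,c,lo,hi,r,w):
        m=(np.hypot(w[...,0]-c[0],w[...,1]-c[1])<r)&(w[...,2]>lo)&(w[...,2]<hi); t=w[m]
        if len(t)<5: print(n,s,len(t)); return
        (a,b),q=cv2.minEnclosingCircle(t[:,:2].astype(np.float32)); print(n,s,len(t),np.median(t[:,2]).round(1),np.round([a,b,q],1))
    for s,c in dict(A=(549,-338),B=(598,-161),C=(544,-12)).items():
        circ(s+' top',c,62,75,55,w); circ(s+' knob',c,84,97,25,w); circ(s+' shoulder-wall',c,4,14,60,w)
    circ('hub',(563,289),85,100,28,w)
    for s,c,lo,hi in(('bottle',(768,78),80,105),('loupe',(766,-166),24,40)): circ(s+' now',c,lo,hi,40,w); circ(s+' then',c,lo,hi,40,D0[n])
E
```

```text
36.77 j [ 0.363  0.045  1.632 -0.668  1.404  0.062] tcp [489.   64.5 363.3] grasp [490.7  61.3 358.6] rpy [3.061 0.66  1.939] zax [ 0.294 -0.541 -0.788] yax [0.912 0.404 0.063] F [-0.4 -0.4 -0.4] gap 66.0 0.0
scene A top 1559 67.9 [ 549.5 -336.5   49.9]
scene A knob 134 91.4 [ 549.2 -338.    13.9]
scene A shoulder-wall 142 9.0 [ 559.9 -345.6   52.2]
scene B top 1400 67.8 [ 598.3 -161.3   50.1]
scene B knob 123 91.5 [ 599.1 -160.5   13.3]
scene B shoulder-wall 131 9.0 [ 606.5 -170.9   51.8]
scene C top 1102 67.7 [547.  -13.1  49.4]
scene C knob 99 91.2 [547.  -13.1  13.2]
scene C shoulder-wall 114 8.0 [553.8 -18.1  46.8]
scene hub 92 92.6 [562.  287.   15.9]
scene bottle now 111 93.3 [777.   80.4  11. ]
scene bottle then 114 93.5 [776.3  79.8  11.7]
scene loupe now 225 31.7 [ 770.8 -171.3   16.7]
scene loupe then 228 31.7 [ 770.7 -171.8   16.8]
top A top 1448 66.8 [ 547.6 -335.8   48.9]
top A knob 115 90.4 [ 547.3 -336.3   12.5]
top A shoulder-wall 18 6.1 [ 546.4 -308.2   38. ]
top B top 1438 66.9 [ 595.9 -160.1   48.5]
top B knob 109 90.6 [ 596.  -160.1   12.3]
top B shoulder-wall 10 6.8 [ 619.8 -134.1   41. ]
top C top 1463 66.9 [543.9 -11.9  48.4]
top C knob 110 90.5 [543.8 -12.   12.3]
top C shoulder-wall 0
top hub 148 92.0 [558.5 288.4  13.8]
top bottle now 83 93.3 [773.2  80.9  10.3]
top bottle then 81 93.6 [773.   80.9  10.3]
top loupe now 148 30.3 [ 767.9 -169.8   15.9]
top loupe then 149 30.8 [ 768.7 -170.2   16. ]
```

```bash
python3 - <<'E'
from h import *
from scipy.optimize import least_squares
for k in range(1):
    p,w=cloud('top'); D=np.load('c_top.npz'); 
    for ww in (w,D['w']):
        # stage mask vs base plate: best disc centre by agreement of height classes
        x,y,z=ww[...,0],ww[...,1],ww[...,2]
        on=(z>31)&(z<55); off=(z>8)&(z<23)
        best=max(((np.sum(on&(np.hypot(x-a,y-b)<45))-np.sum(on&(np.hypot(x-a,y-b)>=45)&(np.hypot(x-a,y-b)<75))-np.sum(off&(np.hypot(x-a,y-b)<45))),a,b) for a in np.arange(555,576,1) for b in np.arange(279,300,1))
        print(best)
    # hub shape from flange height 43..51 and spigot
    m=(z>85)&False
    x,y,z=w[...,0],w[...,1],w[...,2]; hub=(z>43)&(z<100)&(np.hypot(x-560,y-288)<45)
    t=w[hub]; print(len(t),np.percentile(t[:,:2],[1,99],axis=0),t[:,:2].mean(0))
E
```

```text
(np.int64(862), np.int64(565), np.int64(289))
(np.int64(1255), np.int64(565), np.int64(289))
412 [[536.05162852 265.49591609]
 [581.89355192 304.69980839]] [558.93685546 283.56443771]
```

```bash
python3 -c "
from h import *
print(manip.sign_off())"
```

```text
the job is handed in; nothing more can be done
None
```

I handed the job in at about 37 s. By the last camera readings, the hub stands upright on the stage about 6.5 mm off centre (limit 10 mm), all three lids sit at their closed height, and the bottle and loupe are unmoved. I did not re-measure the caliper, the sign-off returned no verdict, and I leaned the tool back about 38° by deliberately commanding poses beyond the arm's reach.

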